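# Line up honed sleeves by diameter on the inspection rail

### The job

Line the four loose steel sleeves up on the blue nests of the inspection rail in order of outside diameter, whatever their heights: the narrowest on the nest next to the red end block, the widest at the far end, each standing upright in the middle of its nest. Set the sleeves down, do not drop them, and leave the dial gauge where it stands.

Things in the scene. Friction and masses are not known exactly. Their poses are not given: they have to be found in the camera images.
- sleeve_28: loose steel sleeve (short plain tube), outside diameter 28 mm, bore 16 mm, height 50 mm, standing upright on the table; origin at the centre of its underside, z up its axis
- sleeve_37: loose steel sleeve (short plain tube), outside diameter 37 mm, bore 25 mm, height 40 mm, standing upright on the table; origin at the centre of its underside, z up its axis
- sleeve_46: loose steel sleeve (short plain tube), outside diameter 46 mm, bore 34 mm, height 54 mm, standing upright on the table; origin at the centre of its underside, z up its axis
- sleeve_55: loose steel sleeve (short plain tube), outside diameter 55 mm, bore 43 mm, height 44 mm, standing upright on the table; origin at the centre of its underside, z up its axis
- nest_1: fixed flat round blue nest, 64 mm across, 6 mm thick, with a white ring and centre dot; of the four in a row 78 mm apart along a fixed aluminium rail (70 mm wide) this is the first from the robot's left (largest y). Origin: centre of its underside, 10 mm above the table (flat top 16 mm above the table). y axis along the rail to the left, x across it, z up
- nest_2: fixed flat round blue nest, 64 mm across, 6 mm thick, with a white ring and centre dot; of the four in a row 78 mm apart along a fixed aluminium rail (70 mm wide) this is the second from the left. Origin: centre of its underside, 10 mm above the table (flat top 16 mm above the table). y axis along the rail to the left, x across it, z up
- nest_3: fixed flat round blue nest, 64 mm across, 6 mm thick, with a white ring and centre dot; of the four in a row 78 mm apart along a fixed aluminium rail (70 mm wide) this is the third from the left. Origin: centre of its underside, 10 mm above the table (flat top 16 mm above the table). y axis along the rail to the left, x across it, z up
- nest_4: fixed flat round blue nest, 64 mm across, 6 mm thick, with a white ring and centre dot; of the four in a row 78 mm apart along a fixed aluminium rail (70 mm wide) this is the last, at the robot's right (smallest y). Origin: centre of its underside, 10 mm above the table (flat top 16 mm above the table). y axis along the rail to the left, x across it, z up
- red_stop: fixed red block, 60 mm across the rail by 24 mm along it by 30 mm high, on one end of the rail just beyond the end nest (about 55 mm from that nest's centre); it may be on either end, a grey block of the same size is on the other. Origin at the centre of its underside
- gauge: loose dial gauge on a blue block base (44 mm in x by 34 mm in y, 26 mm high), dial on top, 76 mm high in all, standing among the sleeves, between the rail and the robot; origin at the centre of its underside
Not all that is in view belongs to the job. What is shaped like the sleeve_28 but purple or yellow is not meant.

How it is judged:
At the end, for the whole second after the job is handed in: The sleeves stand at rest on the nests, upright within 0.08 rad, each centre within 12 mm of its nest's centre and its underside on the nest (12 to 20 mm above the table), in order of outside diameter 28, 37, 46, 55 mm counted from the end with the red block (((horizontal distance between red_stop and nest_1 below 0.09 m and horizontal distance between sleeve_28 and nest_1 below 0.012 m and horizontal distance between sleeve_37 and nest_2 below 0.012 m and horizontal distance between sleeve_46 and nest_3 below 0.012 m and horizontal distance between sleeve_55 and nest_4 below 0.012 m) or (horizontal distance between red_stop and nest_4 below 0.09 m and horizontal distance between sleeve_28 and nest_4 below 0.012 m and horizontal distance between sleeve_37 and nest_3 below 0.012 m and horizontal distance between sleeve_46 and nest_2 below 0.012 m and horizontal distance between sleeve_55 and nest_1 below 0.012 m)) and height (world z) of sleeve_28 between 0.012 and 0.02 m and angle between each of sleeve_28, sleeve_37, sleeve_46, sleeve_55's own z axis and vertical below 0.08 rad and linear speed of each of sleeve_28, sleeve_37, sleeve_46, sleeve_55 below 0.01 m/s and angular speed of each of sleeve_28, sleeve_37, sleeve_46, sleeve_55 below 0.1 rad/s and height (world z) of sleeve_37 between 0.012 and 0.02 m and height (world z) of sleeve_46 between 0.012 and 0.02 m and height (world z) of sleeve_55 between 0.012 and 0.02 m); the robot touches nothing.
It fails at once if a sleeve is dropped: it falls free of the fingers faster than 0.7 m/s (a drop of about 25 mm) ((linear speed of sleeve_28 above 0.7 m/s and contact force between the fingers and sleeve_28 below 0.2 N) or (linear speed of sleeve_37 above 0.7 m/s and contact force between the fingers and sleeve_37 below 0.2 N) or (linear speed of sleeve_46 above 0.7 m/s and contact force between the fingers and sleeve_46 below 0.2 N) or (linear speed of sleeve_55 above 0.7 m/s and contact force between the fingers and sleeve_55 below 0.2 N)).
It fails at once if the dial gauge is shifted by more than 15 mm or tipped by more than 0.3 rad (distance of gauge from where it was at the start of the episode above 0.015 m or angle between gauge's own z axis and vertical above 0.3 rad).
It also fails if it takes over 96 s, if anything falls off the work surface, if the arm or the gripper's body presses on something with over 40 N, if the wrist force passes 120 N, or if a joint passes its speed limit or range.

### The arm

A 6-joint arm with a two-finger parallel gripper is mounted at the origin on the work surface. World frame = base frame: x ahead of the robot, y to its left, z up, the work surface at z = 0. Lengths are in m, angles in rad, forces in N, time in s.
With the tool pointing down it reaches from about 0.35 to 0.8 m from the base axis. Payload 7.3 kg.
Tool frame: the origin (TCP) lies between the finger pads; the fingertips stand 25 mm ahead of it and the grasp point (between the pads) lies 6 mm ahead of it (r.tip_extent is the distance from the TCP to the fingertips, in m); z points along the fingers, y is the line along which they close (so a half turn about z gives the same grasp; the last joint's range is limited). The gripper opens to 85 mm and grips with 20 to 120 N. Pads are 22 mm wide; open, the fingers measure 114 mm over their backs; the gripper's body (76 mm by 85 mm) begins 54 mm behind the grasp point. The pads swing forward as they close: fully open they stand 13 mm farther back than shut.
Start: joints at [1.143, 0.342, 1.524, -0, 1.275, -0.146], TCP at [0.146, 0.504, 0.256] pointing down, gripper open.
Joint ranges: [-2.53, 2.53], [-0.77, 2.02], [0.04, 2.7], [-1, 4.14], [0.28, 2.66], [-3.11, 3.11]. Speed limits (rad/s): [2.57, 2.57, 3.14, 3.14, 3.14, 3.14].

### API

Orientations are given as a unit quaternion [x, y, z, w].
In Python, from workcell import r, command_gripper, optics gives the robot as it stands. The module is installed in compiled form; this text tells all that it offers. Calls block until the motion is done:
- r.reach(position, orientation): joint-space move of the TCP to a pose.
- r.move_straight(position, orientation=None, speed=0.15, max_force=None): straight line of the TCP; orientation=None keeps the orientation; speed is the mean speed in m/s. With max_force (N) it stops when the force on the tool has changed by that much, and returns True; else False.
- r.movej(angles): joint-space move.
- command_gripper(opening, force=None): finger opening in m; force is the grip in N (None keeps the last); returns when the fingers have stopped.
- r.hold(seconds).
- r.solve_ik(position, orientation): joint angles nearest the present ones, or None.
- r.read_state(): the state.
- optics.get_image(name): name is "scene" or "top"; returns (picture, depth): 384x512x3 uint8, red, green, blue; 384x512 float32, m along the optical axis (not along the pixel's ray), 0 where there is no reading.
- optics.camera_model(name): a dict with "K" (3x3 intrinsics, pixels), "R" (3x3) and "t" (3): a world point X has camera coordinates R X + t. Camera axes: x right, y down, z forward; pixel columns grow to the right and rows downward; lengths in m; the calibration is good to about 2 mm. A picture is of the moment at which its call begins. camera_model takes no time and is no camera call.
A pose or a line that the arm cannot do raises r.PlanningError and nothing moves.
- r.finish_job(): hands the job in; it is judged then, once.
The state is a dict: "time_s": time; "joint_positions": joint angles; "dq": joint speeds; "tau": joint torques, N m; "eef_pos": TCP position; "eef_rot": TCP orientation; "contact_force": force on the tool from outside, world axes, zero at the start; "torque": the same for the moment, N m; "grip_width": finger opening in m; "grip_force": force on a finger pad.
Only numpy, scipy, OpenCV 4.12 (cv2) and the standard library are available. Lean on these libraries where they do the work, as an engineer would, in place of code of your own. Each camera call takes 0.05 s, during which the arm holds its last target. There are 200 camera calls.

## Working session

There is one attempt and no reset: what is moved stays moved. The work goes in short steps, each a Python script; the robot and the scene stay as the last script left them, time stands still between calls to the robot, and variables do not carry over. Pictures are saved under pics/ and viewed, at most 14 in all, crops included, and the job is handed in when it is done.

```bash
mkdir -p pics
python3 - <<'E'
from workcell import r, optics
import cv2,numpy as np
for n in("scene","top"):
    im,d=optics.get_image(n); cv2.imwrite(f"pics/{n}0.png",im[:,:,::-1]); np.savez(f"{n}0.npz",im=im,d=d)
    m=optics.camera_model(n); print(n,m,(d>0).mean())
print(r.read_state()['eef_rot'],r.tip_extent)
E
```

```text
scene {'K': array([[368.16484639,   0.        , 260.14144549],
       [  0.        , 368.16484639, 194.50603232],
       [  0.        ,   0.        ,   1.        ]]), 'R': array([[-0.15343132,  0.98802006,  0.01658889],
       [ 0.6934137 ,  0.11961143, -0.71054243],
       [-0.7040144 , -0.09751649, -0.70345879]]), 't': array([ 0.10671097, -0.34571907,  1.15643784])} 0.9960886637369791
top {'K': array([[386.19746289,   0.        , 260.10857935],
       [  0.        , 386.19746289, 193.30486982],
       [  0.        ,   0.        ,   1.        ]]), 'R': array([[ 0.01120729, -0.99992165,  0.00557539],
       [-0.99684454, -0.01161064, -0.07852484],
       [ 0.07858342, -0.00467775, -0.99689657]]), 't': array([-0.02502884,  0.50603156,  0.76732284])} 0.9961395263671875
[ 1.40434280e-01  9.90089778e-01 -6.41402245e-04 -1.84083759e-04] 0.025
```

View pics/scene0.png

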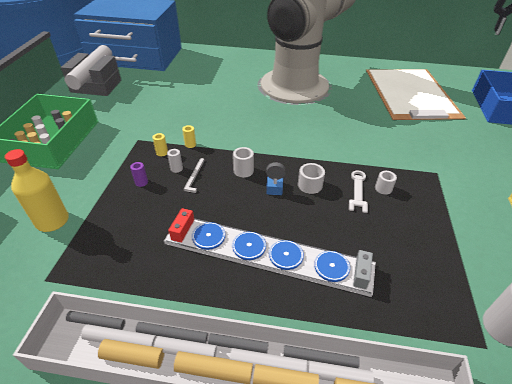

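View pics/top0.png

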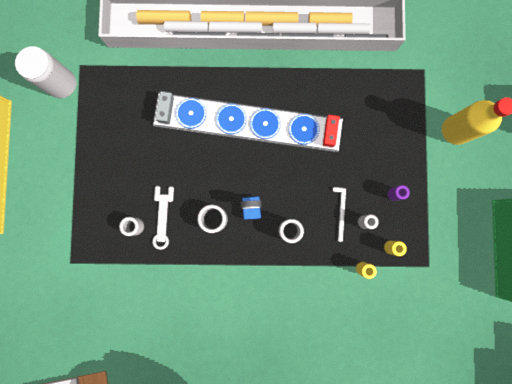

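The scene view shows red_stop at (181,225), on the robot's right, next to nest_4. From left to right in the top view the sleeves are 37 at (131,227), 55 at (212,219), 46 at (291,231) and 28 at (370,222). The gauge is at (252,208), between the two wide ones. There is a wrench at (162,218) and a hex key at (341,215).

```bash
cat > vis.py <<'E'
import cv2,numpy as np
from workcell import optics
def world(n,d):
    m=optics.camera_model(n);K,R,t=m['K'],m['R'],m['t']
    v,u=np.mgrid[:d.shape[0],:d.shape[1]]
    c=np.stack([(u-K[0,2])/K[0,0]*d,(v-K[1,2])/K[1,1]*d,d],-1)
    return (c-t)@R
def ray(n,uv,z):
    m=optics.camera_model(n);K,R,t=m['K'],m['R'],m['t']
    o=-R.T@t;q=np.c_[np.atleast_2d(uv),np.ones(len(np.atleast_2d(uv)))]@np.linalg.inv(K).T@R
    return (o+q*((z-o[2])/q[:,2])[:,None])[:,:2]
def circ(n,mask,z):
    """largest-contour convex hull cast on plane z -> centre, diameter (least squares)"""
    c=max(cv2.findContours(mask.astype(np.uint8),0,1)[0],key=cv2.contourArea)
    p=ray(n,cv2.convexHull(c)[:,0].astype(float),z)
    A=np.c_[2*p,np.ones(len(p))];s=np.linalg.lstsq(A,(p**2).sum(1),rcond=None)[0]
    return s[:2],2*np.sqrt(s[2]+s[:2]@s[:2])
H={28:.050,37:.040,46:.054,55:.044}
E
python3 - <<'E'
from vis import *
S={'top':{37:(131,227),55:(212,219),46:(291,231),28:(370,222)},'scene':{37:(386,182),55:(312,178),46:(243,162),28:(175,160)}}
for n in S:
    f=np.load(n+'0.npz');im,d=f['im'],f['d'];P=world(n,d);hsv=cv2.cvtColor(im,cv2.COLOR_RGB2HSV)
    yy,xx=np.mgrid[:384,:512]
    for k,(u,v) in S[n].items():
        z=P[...,2];win=(abs(xx-u)<24)&(abs(yy-v)<24)&(hsv[...,1]<70)
        m=win&(z>H[k]-.007)&(z<H[k]+.012)
        c,D=circ(n,m,H[k]);print(n,k,c.round(4),'D',D.round(4),'zmax',np.percentile(z[win&(z>.02)],95).round(4), 'ptmean',P[m].mean(0).round(4))
    blue=cv2.inRange(hsv,(100,150,60),(125,255,255))>0
    nest=cv2.morphologyEx((blue&(P[...,2]<.03)&(P[...,2]>.008)).astype(np.uint8),cv2.MORPH_CLOSE,np.ones((5,5)))
    for c in cv2.findContours(nest,0,1)[0]:
        if cv2.contourArea(c)>200:
            mm=np.zeros((384,512),np.uint8);cv2.drawContours(mm,[c],-1,1,-1)
            o=circ(n,mm,.016);print(n,'nest',o[0].round(4),o[1].round(4))
    # white centre dots
    g=(P[...,2]>.028)&blue
    if g.any(): print(n,'gauge',np.percentile(P[g],[2,50,98],axis=0).round(3).tolist())
    w=(P[...,0]>.3)&(P[...,0]<.55)&(abs(P[...,1])<.3)&(P[...,2]>.003)
    if n=='top':
        for c in cv2.findContours(w.astype(np.uint8),0,1)[0]:
            if cv2.contourArea(c)>25:
                mm=np.zeros((384,512),np.uint8);cv2.drawContours(mm,[c],-1,1,-1);q=P[(mm>0)&w]
                print('blob',q.min(0).round(3),q.max(0).round(3))
E
```

```text
top 37 [0.4365 0.2375] D 0.0369 zmax 0.043 ptmean [0.4365 0.2379 0.0395]
top 55 [0.4534 0.0752] D 0.0541 zmax 0.0459 ptmean [0.4534 0.0758 0.0435]
top 46 [ 0.4314 -0.0808] D 0.0451 zmax 0.0562 ptmean [ 0.4315 -0.081   0.0536]
top 28 [ 0.4508 -0.2356] D 0.0279 zmax 0.0521 ptmean [ 0.451  -0.2357  0.0493]
top nest [ 0.6429 -0.1085] 0.0525
top nest [ 0.6533 -0.0277] 0.0518
top nest [0.6627 0.0433] 0.0516
top nest [0.6737 0.1271] 0.0514
top gauge [[0.444, -0.017, 0.028], [0.458, -0.016, 0.029], [0.497, 0.012, 0.805]]
blob [ 0.342 -0.246  0.003] [ 0.444 -0.016  0.805]
blob [ 0.383 -0.3    0.003] [ 0.413 -0.277  0.052]
blob [ 0.404 -0.109  0.003] [ 0.452 -0.016  0.805]
blob [ 0.414 -0.016  0.003] [0.455 0.268 0.805]
blob [ 0.436 -0.25   0.003] [ 0.465 -0.222  0.053]
blob [ 0.422 -0.016  0.003] [0.484 0.109 0.805]
blob [ 0.444 -0.022  0.003] [0.498 0.018 0.805]
blob [ 0.411 -0.198  0.003] [ 0.523 -0.016  0.805]
blob [ 0.444 -0.299  0.003] [ 0.524 -0.016  0.805]
blob [ 0.388 -0.016  0.003] [0.523 0.199 0.805]
scene 37 [0.4427 0.2382] D 0.0391 zmax 0.0398 ptmean [0.4394 0.2391 0.0372]
scene 55 [0.4593 0.0764] D 0.0568 zmax 0.0435 ptmean [0.4564 0.0762 0.0413]
scene 46 [ 0.4371 -0.0788] D 0.0482 zmax 0.0534 ptmean [ 0.4346 -0.0794  0.0514]
scene 28 [ 0.4564 -0.234 ] D 0.0304 zmax 0.0498 ptmean [ 0.4536 -0.2354  0.0474]
scene nest [0.6773 0.1253] 0.0599
scene nest [0.6658 0.0428] 0.061
scene nest [ 0.657  -0.0278] 0.0605
scene nest [ 0.6465 -0.1073] 0.0601
scene nest [0.0207 0.5882] 0.1872
scene nest [-0.0975 -0.506 ] 0.2318
scene nest [-0.4755 -1.1843] 0.2288
scene gauge [[-0.419, -1.195, 0.029], [-0.003, -0.44, 0.07], [0.111, 0.63, 0.158]]
```

Run:
```python
import cv2
a=cv2.imread('pics/top0.png')[85:160,150:350];b=cv2.imread('pics/scene0.png')[205:295,160:380]
a=cv2.resize(a,(800,300),interpolation=2);b=cv2.resize(b,(733,300),interpolation=2)
b=cv2.copyMakeBorder(b,0,0,0,67,0);cv2.imwrite('pics/z1.png',cv2.vconcat([a,b]))
```

```text
(no output)
```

View pics/z1.png

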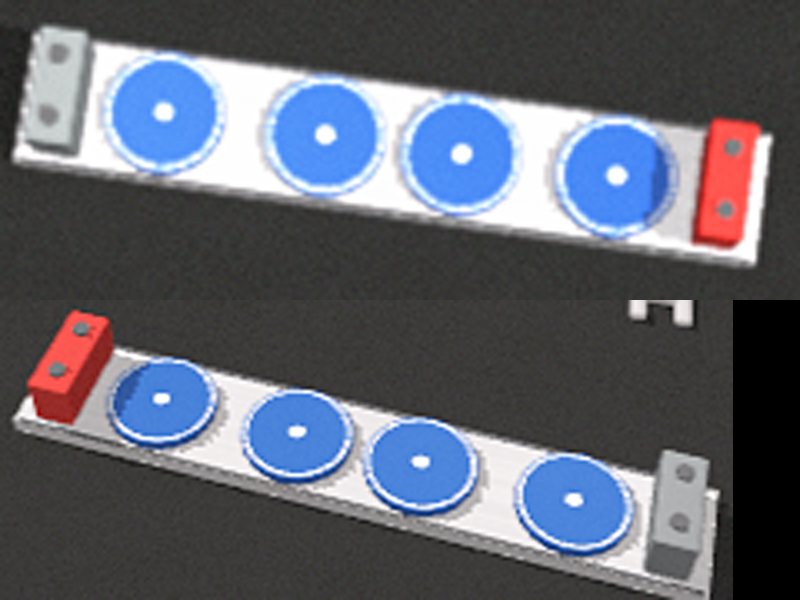

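The nests really are unevenly spaced: about 81, 72 and 84 mm apart, not 78. In the zoomed crop each white dot sits in the middle of its disc, so I'll trust the measured centres. Next I check them against the dots and place the first sleeve.

```bash
cat > act.py <<'E'
from vis import *
from workcell import r,command_gripper
from scipy.spatial.transform import Rotation as Ro
B=np.array([.002,.0007])   # mean of the two views relative to the top view
dots=np.array([(164,111),(325,134),(461,153),(617,176)])/4+[150,85]-.375
NEST=ray('top',dots,.016)+B
S={37:(.4365,.2375),55:(.4534,.0752),46:(.4314,-.0808),28:(.4508,-.2356)}
QS=[Ro.from_matrix(np.array([[0,s,0],[s,0,0],[0,0,-1.]])).as_quat() for s in(1,-1)]
def quat(p):
    def cost(q):
        j=r.solve_ik(p,q); return 9 if j is None else abs(j[5])
    return min(QS,key=cost)
def pick_place(k,ni,zg=.035,zt=.19):
    s=np.array(S[k])+B;n=NEST[ni-1];D=k/1000
    q=quat([*s,zt])
    command_gripper(min(D+.026,.084),60)
    r.reach([*s,zt],q)
    r.move_straight([*s,zg+.03],speed=.2)
    hit=r.move_straight([*s,zg],speed=.06,max_force=12)
    command_gripper(D-.008,60); st=r.read_state()
    print(k,'hit',hit,'width',st['grip_width'],'F',st['grip_force'],st['eef_pos'])
    if abs(st['grip_width']-D)>.004: raise SystemExit('bad grip')
    r.move_straight([*s,zt],speed=.2)
    r.reach([*n,zt],quat([*n,zt]))
    r.move_straight([*n,zg+.016+.012],speed=.15)
    print('width',r.read_state()['grip_width'])
    c=r.move_straight([*n,zg+.016-.004],speed=.02,max_force=8); st=r.read_state()
    print('contact',c,st['eef_pos'],st['contact_force'])
    command_gripper(min(D+.022,.084))
    r.move_straight([*n,zt],speed=.2); print('t',r.read_state()['time_s'])
E
python3 - <<'E'
from act import *
print(NEST.round(4), [ (r.solve_ik([*p,.19],QS[0]), r.solve_ik([*p,.19],QS[1])) for p in (S[37],NEST[0])])
pick_place(28,4)
im,d=optics.get_image('top');cv2.imwrite('pics/top1.png',im[60:300,60:440,::-1].repeat(2,0).repeat(2,1))
E
```

```text
[[ 0.6759  0.1279]
 [ 0.6647  0.044 ]
 [ 0.6556 -0.0268]
 [ 0.6444 -0.108 ]] [(array([ 3.43946303e-01,  3.57630779e-01,  1.69963711e+00, -4.44089210e-16,
        1.08432476e+00,  3.43946303e-01]), array([ 3.43946303e-01,  3.57630779e-01,  1.69963711e+00, -4.44089210e-16,
        1.08432476e+00, -2.79764635e+00])), (array([ 7.57702052e-02,  6.96840816e-01,  1.10611693e+00, -4.44089210e-16,
        1.33863491e+00,  7.57702052e-02]), array([ 7.57702052e-02,  6.96840816e-01,  1.10611693e+00, -4.44089210e-16,
        1.33863491e+00, -3.06582245e+00]))]
28 hit False width 0.026633589541834583 F 59.00680225342512 [ 0.45297142 -0.23504178  0.03549464]
width 0.026257249906318086
contact True [ 0.64440975 -0.10791588  0.05154123] [-0.45632751 -0.77007271  3.65143714]
t 9.7667
```

View pics/top1.png

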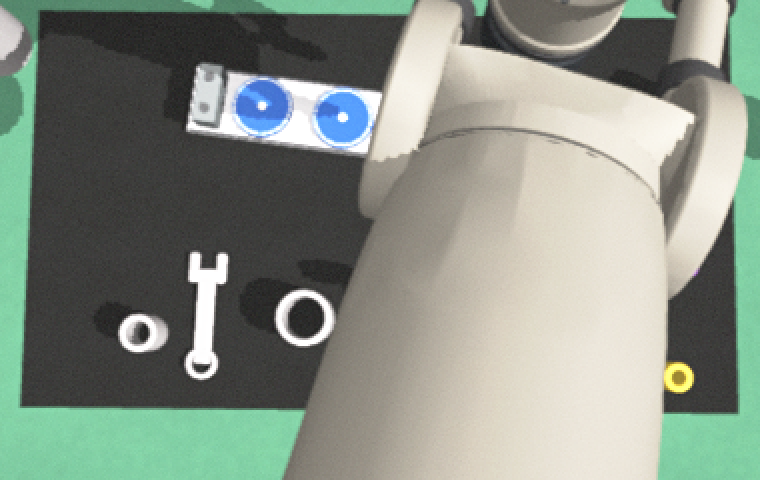

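The arm hides nest_4 in this view (rail end near (380,140)). The set-down contact came at the expected height. Next I move above sleeve_37 and check from there before going on.

Run:
```python
from act import *
p=[*S[37],.19];r.reach(p,quat(p))
im,d=optics.get_image('top');im2,_=optics.get_image('scene')
P=world('top',d);yy,xx=np.mgrid[:384,:512]
m=(abs(xx-304)<22)&(abs(yy-129)<22)&(P[...,2]>.058)&(P[...,2]<.08)
c,D=circ('top',m,.066);print('28 at',(c+B).round(4),D,'nest',NEST[3])
cv2.imwrite('pics/s2.png',cv2.vconcat([im,im2])[:, :, ::-1][:, :].copy() if 0 else cv2.resize(cv2.hconcat([im[:,:,::-1].copy(),im2[:,:,::-1].copy()]),(800,300)))
```

```text
28 at [ 0.6446 -0.1084] 0.027960727737284374 nest [ 0.64444349 -0.10797749]
```

View pics/s2.png

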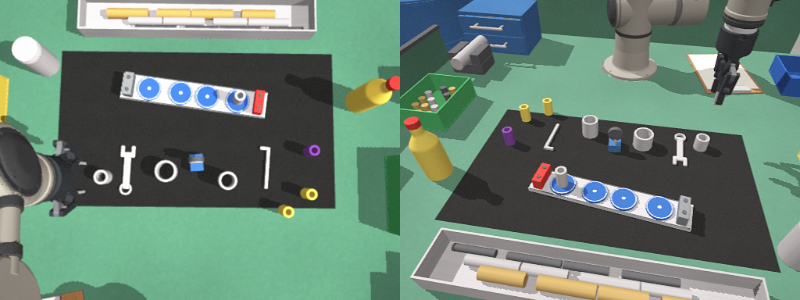

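Both views show sleeve_28 upright on nest_4 beside the red block (left half, about (240,97)). It is within 1 mm of the nest centre. Now the other three.

Run:
```python
from act import *
pick_place(37,3); pick_place(46,2); pick_place(55,1)
p=[.35,.35,.3];r.reach(p,quat(p))
im,d=optics.get_image('top');im2,_=optics.get_image('scene');P=world('top',d);yy,xx=np.mgrid[:384,:512]
for k,i in((28,3),(37,2),(46,1),(55,0)):
    u,v=dots[i];h=H[k]+.016
    m=(abs(xx-u)<24)&(abs(yy-v)<24)&(P[...,2]>h-.008)&(P[...,2]<h+.01)
    c,D=circ('top',m,h);print(k,((c+B-NEST[i])*1000).round(1),D.round(4))
cv2.imwrite('pics/s3.png',cv2.resize(cv2.hconcat([im[:,:,::-1].copy(),im2[:,:,::-1].copy()]),(800,300)))
print(r.read_state()['time_s'])
```

```text
37 hit False width 0.036037158340694264 F 59.549388494342566 [0.43865109 0.23828708 0.03564559]
width 0.03618310642094346
contact True [ 0.65551983 -0.02683909  0.05169009] [-0.0307613   0.46546087  4.47310001]
t 18.7417
46 hit False width 0.04506875439117905 F 60.41132731363177 [ 0.43332792 -0.0801269   0.03560228]
width 0.045250534738135034
contact True [0.66466229 0.04404084 0.05165895] [-0.47413985  0.35496265  4.81713379]
t 26.4667
55 hit False width 0.05397716845710314 F 62.127319537103176 [0.45541479 0.07589894 0.03574427]
width 0.05404717767102462
contact True [0.6757982  0.12792104 0.05184313] [-0.76864472  0.09642806  3.83731888]
t 34.0417
28 [ 0.2 -0.4] 0.028
37 [0.  1.6] 0.0369
46 [ 0.1 -0.4] 0.0459
55 [-0.3 -0.4] 0.0552
35.6583
```

View pics/s3.png

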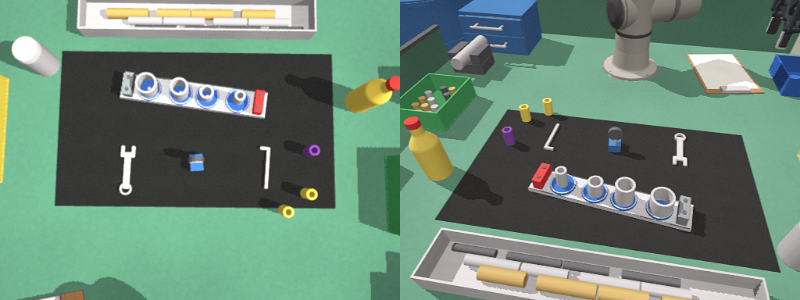

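All four sleeves stand upright and centred on their nests in the right order from the red block, the gauge has not moved, and the arm is clear.

```bash
python3 -c "
from workcell import r
print(r.finish_job())"
```

```text
the job is handed in; nothing more can be done
None
```

I handed the job in at about 36 s: sleeves 28, 37, 46 and 55 stand upright on nests 4, 3, 2 and 1, counted from the red block. Each is within 2 mm of its nest centre by the top camera, and the gauge looked unmoved. The hand-in returned no verdict.

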